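# Lock the cooper's takings keg

### The job

Lock the takings keg: lift the brass-bowed key from the wooden key block, put it fully into the keyhole on the keg's head, turn it clockwise (from above) until it bears firmly against its stop, the bolt fully thrown, turn it back home and draw it out. Feel for the stops and never force the key. Hang it upright in the well it came from, let go, and leave the other loose things where they are.

Things in the scene. Friction and masses are not known exactly. Their poses are not given: they have to be found in the camera images.
- key: The right key: brass plate bow on a steel shaft dia 10, about 140 g, hanging upright in the key block. Origin: centre of the underside of its collar (disc dia 26, 5 thick), on the shaft's axis. z up along the shaft, x the way its bit (tooth) points.
- key_grip (a point): Centre of that key's brass bow, 32 above the collar's underside; same axes. The bow is 36 wide (x) x 10 thick (y) x 30 high (z, 15 up and 15 down from here). A stem dia 12 and 12 long joins bow and collar.
- key_collar (a point): Centre of the underside of that key's collar; same axes. From here the shaft goes down 38, the last 8 tapering to dia 4.4. The bit is 4 thick, reaches 17 from the shaft's axis along +x and spans 14 to 28 below this point, its foot bevelled. In the block the key hangs by this collar.
- spare_grip (a point): Centre of the red bow of another key of the same outline, in the block's other well; its bit is 9 thick and two-sided and does not fit. Which key hangs in which well varies. Leave it.
- well_a (a point): Where the hanging shaft's axis stands in one well, at the top face of the key block (fixed, dark wood, 74 x 160 x 50 high). Axes are the block's: z up, wells lined up along y. A well is a slot 16 wide (x), from 8 before this point to 21 past it along +y, 42 deep: the bit must point to the block's +y; the collar rests on the top face, 50 above the table.
- well_b (a point): The same point of the other, like well, 72 from well_a along the block's +y.
- keyhole (a point): Centre of the keyhole at the upper face of the flat brass lock plate, 122 above the table. z up, x the way the keyhole's slot points. Hole 12.2 x 12.2, slot 6.2 wide out to 18.7 from the centre along +x; plate 10 thick, hollow 32 deep below. The key enters straight down, bit along +x, till its collar lies on the plate; only then can the bit turn, below the plate.
- keg: Fixed wooden keg, dia 236, rim 98 high; origin under its centre. On its head a round lock case dia 80, 42 high, coaxial with the keg and the keyhole; keyhole x points 60 degrees anticlockwise of keg x. The key turning home: a hard stop when the bit lies 0.05 to 0.2 rad anticlockwise of the slot. It comes out only when the bit lines up with the slot. Over about 40 N on the plate is forcing it.
- bolt (a joint): How far the steel bolt is slid out of the lock case (along keg -y), in m: 0 to 0.0015 at first, 0.009 fully thrown. Turned clockwise, the key has free play, then pushes the bolt (3 N at the bit, 10 to 17 from the axis), then a hard stop 0.7 to 1.55 rad from home: where differs each time and must be felt: bear on it with 5 to 20 N at the bit, more is forcing it. The bolt stays when the key turns back.
- cooper_hammer: Hammer lying across beyond the keg; leave it.
- stave_2: Pale stave 50 x 220 x 16 lying left; leave it.
- small_hoop: Iron hoop dia 80, 20 high, lying far left; leave it.
- mug: Blue mug dia 72, 85 high, far right; leave it.
- glue_jar: Glue jar dia 60, 75 high, near right; leave it.
- sanding_block: Cork block 100 x 55 x 35, left; leave it.
There are look-alikes about, which are no part of the job. Leave any blue, turquoise or white look-alike of the key alone.

How it is judged:
On the way, in this order (a step that is already met when the one before it is completed fails the run):
1. the key is fully in the lock, its collar down on the plate (z of key_collar in the frame of keyhole below 0.003 m and horizontal distance between key_collar and keyhole below 0.004 m and angle between key_collar's own z axis and vertical below 0.12 rad), for 0.1 s.
2. with the key fully in, it is turned up against its stop: the bolt is fully thrown and the key bears on it (5 N) (value of joint bolt above 0.0085 m and z of key_collar in the frame of keyhole below 0.005 m and horizontal distance between key_collar and keyhole below 0.005 m and contact force between key and bolt above 5 N), for 0.1 s.
3. the key is turned back home, still in the lock, the bolt staying thrown (angle between the x axis of key_collar and the x axis of keyhole, either way round below 0.2 rad and distance between key_collar and keyhole below 0.01 m and value of joint bolt above 0.0078 m), for 0.05 s.
4. the key is drawn out of the lock (z of key_collar in the frame of keyhole above 0.04 m and value of joint bolt above 0.0078 m), for 0.05 s.
At the end, for the whole second after the job is handed in: The bolt is thrown (at least 7.8 of its 9 mm), and the brass-bowed key hangs upright (within 0.15 rad) in the well it came from, within 12 mm of where it started, let go and at rest (value of joint bolt above 0.0078 m and distance of key_collar from where it was at the start of the episode below 0.012 m and angle between key_collar's own z axis and vertical below 0.15 rad and linear speed of key below 0.02 m/s and not (contact force between the fingers and key above 0.05 N)); the robot touches nothing.
It fails at once if the key is forced against the lock plate or case (more than 40 N) (contact force between key and keg above 40 N).
It fails at once if the key is forced against the bolt (more than 20 N) (contact force between key and bolt above 20 N).
It fails at once if another loose thing is moved more than 20 mm (distance of any of spare_grip, cooper_hammer, stave_2, small_hoop, mug, glue_jar, sanding_block from where it was at the start of the episode above 0.02 m).
It also fails if it takes over 72 s, if anything falls off the work surface, if the arm or the gripper's body presses on something with over 40 N, if the wrist force passes 120 N, or if a joint passes its speed limit or range.

### The arm

A 6-joint arm with a two-finger parallel gripper is mounted at the origin on the work surface. World frame = base frame: x ahead of the robot, y to its left, z up, the work surface at z = 0. Lengths are in m, angles in rad, forces in N, time in s.
With the tool pointing down it reaches from about 0.375 to 0.975 m from the base axis. Payload 3.8 kg.
Tool frame: the origin (TCP) lies on the centre line of the jaws, within the pads' length; the fingertips stand 14 mm ahead of it and the grasp point (between the pads) lies 5 mm behind it; z points along the fingers, y is the line along which they close (so a half turn about z gives the same grasp; the last joint's range is limited). The gripper opens to 85 mm and grips with 20 to 120 N. Pads are 22 mm wide; open, the fingers measure 114 mm over their backs; the gripper's body (76 mm by 85 mm) begins 54 mm behind the grasp point. The pads swing forward as they close: fully open they stand 13 mm farther back than shut.
Start: joints at [-1.381, 0.264, 1.604, -0, 1.274, -0.037], TCP at [0.152, -0.658, 0.223] pointing down, gripper open.
Joint ranges: [-2.63, 2.63], [-0.94, 2.18], [0.31, 2.57], [-1.31, 4.45], [0, 2.66], [-2.55, 2.55]. Speed limits (rad/s): [2.57, 2.57, 3.14, 3.14, 3.14, 3.14].

### API

Orientations are given as a rotation vector (axis times angle).
In Python, from workcell import bot, eyes, spot_in gives the robot as it stands.
- The arm moves only by the tool carry_out, never from a script. Its argument "series" is text: rows parted by semicolons, each of 4 numbers parted by spaces: the shift along the world's x, y, z in m, then the turn about the world's z in degrees. In form: tx ty tz roll; .... A call has 1 to 20 rows; each row shifts and turns the commanded pose from where the row before left it; what a row does not reach is not made up. A row lasts 1/8 s, in which the tool goes at most 62.5 mm and 10.7 degrees, less where a joint would pass 70% of its speed; a pose out of reach is approached as far as the arm can. A call is refused whole if a number of a shift passes 0.0625 or a number of a turn 10.7, either way. A call with a gripper value outside its range is refused whole. "jaw" is the gripper command: -1 is shut, 1 is fully open, values between are in proportion, set as the call begins (left out, the last holds). The fingers move at their own pace and stop on an object; "grip_force" is the grip in N (left out, the last holds). Time passes only in rows, so rows that do not move let the fingers close. It gives the time, the measured TCP pose, the force, the opening and the grip force at its end, in the units of the state.
- bot.read_state(): the state, without advancing time (a new reading comes with each control period).
- eyes.read_camera(name): name is "side" or "top" or "wrist"; returns (picture, depth): 384x512x3 uint8, blue, green, red; 384x512 float32, m along the optical axis (not along the pixel's ray), 0 where there is no reading.
- eyes.get_calibration(name): a dict with "K" (3x3 intrinsics, pixels), "position" and "rotation" of the camera in the world; the wrist camera has in their place "T_tool_cam" (4x4, takes a point from camera to tool coordinates, whose origin is the TCP and whose axes are the flange's). Camera axes: x right, y down, z forward; pixel columns grow to the right and rows downward; lengths in m; the calibration is good to about 2 mm. A picture is of the moment at which its call begins: read the wrist's pose just before it. get_calibration takes no time and is no camera call.
- bot.finish_job(): hands the job in; it is judged then, once.
Trained networks look in the newest picture that a camera, given by its name, has taken for a name from the list of things; names that differ only in an ending like _2 or _b are one class to them, and where a whole thing is asked for, a point or a joint stands for the part that bears it (a point fixed in the world has none). Each returns a list of dicts, best first, with "score" (0 to 1); they miss things now and then, are a little off and sometimes report something else, mostly with a low value. They report only what shows in the picture. A call takes as long as a camera call. They do not tell look-alikes from the thing itself.
- spot_in(camera, target): "rect" ([centre column, centre row, width, height] in pixels, round what is visible of it).
The state is a dict: "time": time; "q": joint angles; "joint_vel": joint speeds; "joint_torque": joint torques, N m; "tool_pos": TCP position; "tcp_rot": TCP orientation; "wrist_force": force on the tool from outside, world axes, zero at the start; "torque": the same for the moment, N m; "width": opening from 0.0 (shut) to 1.0 (fully open); "grip_force": force on a finger pad.
Only numpy, scipy, OpenCV 4.12 (cv2) and the standard library are available. Lean on these libraries where they do the work, as an engineer would, in place of code of your own. Each camera call takes 0.05 s, during which the arm holds its last target. There are 200 camera calls.

## Working session

There is one attempt and no reset: what is moved stays moved. The work goes in short steps, Python scripts to look and compute and a tool call to move; the robot and the scene stay as the last step left them, time stands still between calls to the robot, and variables do not carry over. Pictures are saved under pics/ and viewed, at most 10 in all, crops included, and the job is handed in when it is done.

Besides the shell and the picture viewer there is one more tool, called as name(argument=value, ...), one argument or row to a line, values as JSON. carry_out: Moves the arm, as the interface text tells. Its arguments: {"type":"object","properties":{"series":{"type":"string"},"jaw":{"type":"number"},"grip_force":{"type":"number"}},"required":["series"]}

```bash
mkdir -p pics; ls; cat > h.py <<'E'
import numpy as np, cv2
from scipy.spatial.transform import Rotation as R
from workcell import bot, eyes, spot_in
def cam(n):
    s=bot.read_state(); im,d=eyes.read_camera(n); c=eyes.get_calibration(n); K=np.array(c["K"])
    if n=="wrist":
        T=np.array(c["T_tool_cam"]); Rt=R.from_rotvec(s["tcp_rot"]).as_matrix()
        Rc=Rt@T[:3,:3]; p=Rt@T[:3,3]+s["tool_pos"]
    else:
        Rc=np.array(c["rotation"]); p=np.array(c["position"])
        if Rc.shape!=(3,3): Rc=R.from_rotvec(Rc).as_matrix()
    return im,d,K,Rc,p
def cloud(d,K,Rc,p):
    v,u=np.mgrid[:d.shape[0],:d.shape[1]]
    P=np.stack([(u-K[0,2])/K[0,0]*d,(v-K[1,2])/K[1,1]*d,d],-1)
    return P@Rc.T+p
def onplane(u,v,z,K,Rc,p):
    r=Rc@np.array([(u-K[0,2])/K[0,0],(v-K[1,2])/K[1,1],1]); return p+r*(z-p[2])/r[2]
E
python3 - <<'E'
from h import *
ims=[]
for n in("top","side"):
    im,d,K,Rc,p=cam(n); print(n,p.round(3),Rc[:,2].round(2)); C=cloud(d,K,Rc,p); np.savez(n+".npz",im=im,d=d,K=K,Rc=Rc,p=p)
    cv2.imwrite(f"pics/{n}0.png",im)
    for t in("key","spare_grip","keyhole","keg","well_a"):
        try:
            for r in spot_in(n,t)[:4]:
                u,v=map(int,r["rect"][:2]); print(t,round(r["score"],2),np.round(r["rect"]),C[v,u].round(3))
        except Exception as e: print(t,e)
E
```

```text
pics
top [0.352 0.007 1.125] [ 0.16 -0.01 -0.99]
key 0.74 [272. 172.  15.  24.] [ 0.61  -0.055  0.02 ]
key 0.53 [303. 263.  22.   9.] [ 0.334 -0.142  0.017]
key 0.52 [376. 224.  16.  23.] [ 0.449 -0.363  0.025]
key 0.51 [369. 144.  21.  17.] [ 0.702 -0.361  0.015]
spare_grip 0.53 [337. 219.  19.  12.] [ 0.458 -0.231  0.09 ]
keyhole 0.96 [194. 196.  24.  22.] [0.523 0.174 0.076]
keg 0.65 [194. 200.  83.  82.] [0.508 0.167 0.12 ]
well_a 0.63 [320. 216.  60.  36.] [ 0.468 -0.19   0.052]
side [ 0.513 -0.689  0.538] [-0.01  0.85 -0.53]
key 0.8 [373. 361.  30.  46.] [ 0.704 -0.353  0.016]
key 0.66 [214. 371.  48.  27.] [ 0.45  -0.379  0.024]
key 0.61 [299. 243.  37.  18.] [ 0.613 -0.059  0.016]
key 0.52 [172. 267.  17.  28.] [ 0.338 -0.158  0.024]
spare_grip 0.72 [227. 276.  16.  27.] [ 0.461 -0.253  0.097]
keyhole 0.49 [260. 162.  23.  12.] [0.518 0.144 0.121]
keg 0.73 [260. 181.  85.  65.] [0.517 0.111 0.08 ]
well_a 0.67 [228. 284.  55.  82.] [ 0.464 -0.251  0.078]
```

```bash
python3 - <<'E'
import cv2,numpy as np
t=cv2.imread("pics/top0.png");s=cv2.imread("pics/side0.png")
cv2.imwrite("pics/a.png",cv2.resize(t[110:290,130:400],None,fx=2.9,fy=2.9))
cv2.imwrite("pics/b.png",cv2.resize(s[130:384,130:420],None,fx=2.3,fy=2.3))
E
```

```text
(no output)
```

View pics/a.png

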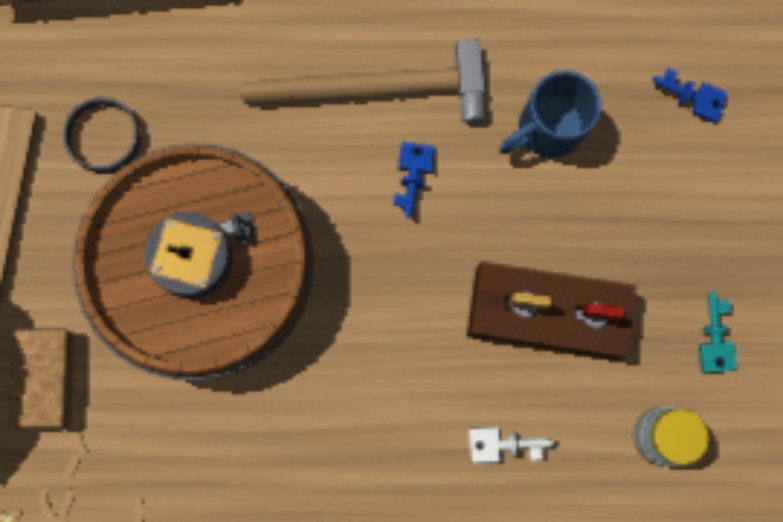

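View pics/b.png

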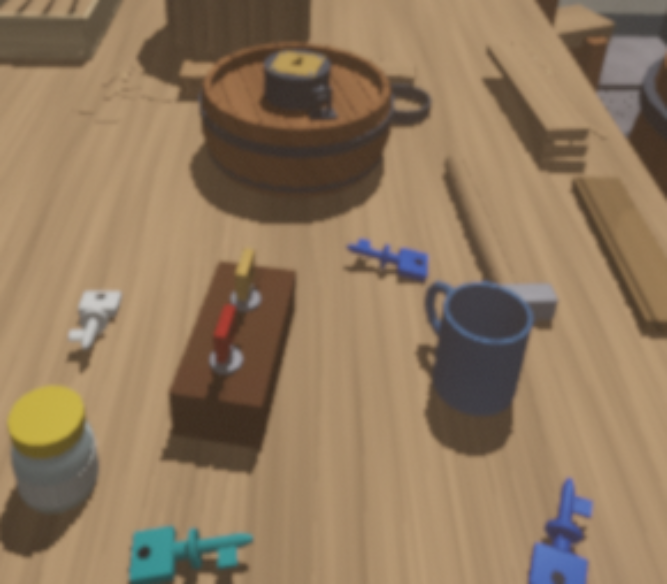

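The side and top views show:
- The brass bow stands at about (313,213) in the top picture, at the inner (keg-side) well. This is my target.
- Not the target: red at (338,218), blue at (272,172) and (369,144), turquoise at (376,224), white at (303,263).
- The keyhole is at about (194,196), with its slot pointing left (towards +y).

```bash
python3 - <<'E'
from h import *
s=bot.read_state(); print(s["tool_pos"],R.from_rotvec(s["tcp_rot"]).as_matrix().round(3).tolist(),s["width"],s["wrist_force"])
c=eyes.get_calibration("wrist"); print(np.array(c["T_tool_cam"]).round(3),c["K"])
z=np.load("top.npz"); C=cloud(z["d"],z["K"],z["Rc"],z["p"]); hsv=cv2.cvtColor(z["im"],cv2.COLOR_BGR2HSV)
X=C.reshape(-1,3); H=hsv.reshape(-1,3)
m=(X[:,0]>.4)&(X[:,0]<.55)&(X[:,1]<-.08)&(X[:,1]>-.3)
for nm,mm in(("brass",m&(X[:,2]>.075)&(H[:,0]>15)&(H[:,0]<35)),("red",m&(X[:,2]>.075)&((H[:,0]<8)|(H[:,0]>172))),("block",m&(X[:,2]>.042)&(X[:,2]<.058))):
    Y=X[mm]; print(nm,len(Y),Y.mean(0).round(4),Y.min(0).round(3),Y.max(0).round(3)); 
    r=cv2.minAreaRect((Y[:,:2]*1000).astype(np.float32)); print(r)
E
```

```text
[ 0.15175819 -0.65774392  0.22283772] [[0.974, 0.225, 0.0], [0.225, -0.974, -0.0], [-0.0, 0.0, -1.0]] 1.0004087677301687 [-0.37203095 -0.05237082 -0.02300646]
[[ 0.    -0.956 -0.294  0.074]
 [ 1.     0.    -0.    -0.001]
 [ 0.    -0.294  0.956 -0.151]
 [ 0.     0.     0.     1.   ]] [[296.88553776   0.         249.02104191]
 [  0.         296.88553776 190.30183356]
 [  0.           0.           1.        ]]
brass 55 [ 0.4718 -0.1653  0.0937] [ 0.466 -0.182  0.076] [ 0.478 -0.148  0.099]
((472.9662170410156, -165.2169647216797), (34.40166091918945, 10.523252487182617), 80.33349609375)
red 58 [ 0.4607 -0.2347  0.0927] [ 0.455 -0.253  0.076] [ 0.469 -0.219  0.101]
((461.51177978515625, -236.1881561279297), (34.40053176879883, 9.764181137084961), 80.7393569946289)
block 1219 [ 0.4674 -0.1941  0.0492] [ 0.421 -0.28   0.042] [ 0.516 -0.111  0.058]
((468.2374572753906, -195.47958374023438), (160.54559326171875, 74.82597351074219), 81.08103942871094)
```

carry_out(
  series="0.032 0.0492 0 6.7;0.032 0.0492 0 6.7;0.032 0.0492 0 6.7;0.032 0.0492 0 6.7;0.032 0.0492 0 6.7;0.032 0.0492 0 6.7;0.032 0.0492 0 6.7;0.032 0.0492 0 6.7;0.032 0.0492 0 6.7;0.032 0.0492 0 6.7;0 0 0 0;0 0 0 0",
  jaw=1,
  grip_force=60,
)

```text
time: 2.1
tool_pos: [0.4717, -0.1657, 0.2228]
tcp_rot: [2.406, 2.02, -0.001]
wrist_force: [0.4, -0.5, 0.2]
width: 0.995
grip_force: 0.0
```

```bash
cat > look.py <<'E'
from h import *
import sys
s=bot.read_state(); print(s["time"],s["tool_pos"].round(4),R.from_rotvec(s["tcp_rot"]).as_matrix()[:2,0].round(4),s["q"].round(2))
im,d,K,Rc,p=cam("wrist"); np.savez(sys.argv[1]+".npz",im=im,d=d,K=K,Rc=Rc,p=p); cv2.imwrite(f"pics/{sys.argv[1]}.png",im)
X=cloud(d,K,Rc,p).reshape(-1,3); H=cv2.cvtColor(im,cv2.COLOR_BGR2HSV).reshape(-1,3)
m=(X[:,0]>.4)&(X[:,0]<.55)&(X[:,1]<-.08)&(X[:,1]>-.3)
for nm,mm in(("brass",m&(X[:,2]>.092)&(X[:,2]<.105)&(H[:,0]>15)&(H[:,0]<35)),("red",m&(X[:,2]>.092)&(X[:,2]<.105)&((H[:,0]<8)|(H[:,0]>172)))):
    Y=X[mm]
    if len(Y)>5: print(nm,len(Y),Y.mean(0).round(4)); print(cv2.minAreaRect((Y[:,:2]*1000).astype(np.float32)))
E
python3 look.py w1
```

```text
2.1 [ 0.4717 -0.1657  0.2228] [0.1732 0.9849] [-0.39 -0.07  1.97 -0.    1.24 -0.21]
brass 369 [ 0.4722 -0.1621  0.0969]
((471.83441162109375, -162.80726623535156), (35.25648880004883, 9.729924201965332), 80.352294921875)
red 321 [ 0.4612 -0.233   0.0967]
((460.91851806640625, -234.21360778808594), (36.5460090637207, 9.493769645690918), 80.3106460571289)
```

View pics/w1.png

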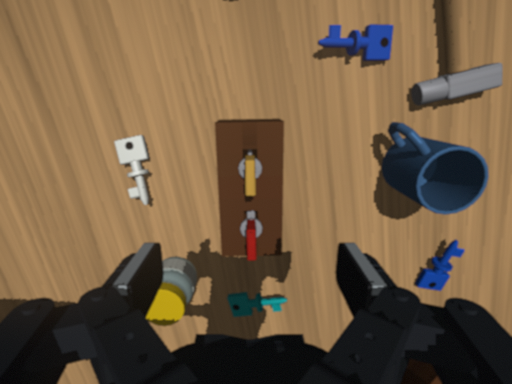

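The dark slot shows above the brass collar at (251,152), so the bit points to +y at about 80.4°. The brass bow at (250,175) is the right key; red (251,235) is the spare. Now I'll descend and grip.

carry_out(
  series="0 0.002 -0.05 0.4;0 0 -0.05 0;0 0 -0.03 0;0 0 -0.014 0;0 0 0 0",
)

```text
time: 2.78
tool_pos: [0.4709, -0.1645, 0.0783]
tcp_rot: [-2.401, -2.024, 0.001]
wrist_force: [0.2, -0.1, 0.4]
width: 1.002
grip_force: 0.0
```

carry_out(
  series="0 0 0 0;0 0 0 0;0 0 0 0;0 0 0 0;0 0 0 0;0 0 0 0",
  jaw=-1,
  grip_force=60,
)

```text
time: 3.52
tool_pos: [0.4724, -0.1638, 0.0793]
tcp_rot: [2.399, 2.027, 0.001]
wrist_force: [0.0, 0.4, 3.8]
width: 0.095
grip_force: 61.0
```

carry_out(
  series="0 0 0.02 0;0 0 0.05 0;0 0 0.05 0;0 0 0.036 0;0 0 0 0",
)

```text
time: 4.15
tool_pos: [0.4736, -0.1644, 0.2379]
tcp_rot: [2.395, 2.024, 0.004]
wrist_force: [0.3, -0.6, -1.2]
width: 0.095
grip_force: 60.4
```

```bash
python3 - <<'E'
from h import *
s=bot.read_state(); print(s["tool_pos"],s["width"],s["wrist_force"],s["torque"])
for n in("top","side"):
    z=np.load(n+".npz"); X=cloud(z["d"],z["K"],z["Rc"],z["p"]).reshape(-1,3); H=cv2.cvtColor(z["im"],cv2.COLOR_BGR2HSV).reshape(-1,3)
    m=(X[:,0]>.4)&(X[:,0]<.65)&(X[:,1]>.05)&(X[:,1]<.3)&(X[:,2]>.112)&(X[:,2]<.135); Y=X[m]; print(n,len(Y),np.median(Y,0).round(4)); print(cv2.minEnclosingCircle((Y[:,:2]*1000).astype(np.float32)),cv2.minAreaRect((X[m&(H[:,0]>15)&(H[:,0]<35)&(H[:,1]>100)][:,:2]*1000).astype(np.float32)))
E
```

```text
[ 0.47362989 -0.16444938  0.23788584] 0.0953388321022379 [ 0.32716155 -0.64513346 -1.21732524] [-0.0593341   0.04841517  0.00508621]
top 634 [0.5134 0.1661 0.1202]
((521.5010986328125, 160.67625427246094), 48.946224212646484) ((514.2439575195312, 168.04241943359375), (55.30915832519531, 54.47564697265625), 74.86736297607422)
side 381 [0.5154 0.1557 0.1215]
((523.0313720703125, 160.46780395507812), 49.36656188964844) ((514.9566650390625, 172.55613708496094), (60.397483825683594, 54.508026123046875), 75.22425079345703)
```

carry_out(
  series="0.005 0.048 0 0;0.005 0.048 0 0;0.005 0.048 0 0;0.005 0.048 0 0;0.005 0.048 0 0;0.005 0.048 0 0;0 0 0 0;0 0 0 0",
)

```text
time: 5.15
tool_pos: [0.5004, 0.1239, 0.2325]
tcp_rot: [-2.397, -2.028, 0.006]
wrist_force: [0.7, 0.7, -1.1]
width: 0.091
grip_force: 60.4
```

```bash
python3 look.py w2
```

```text
5.15 [0.5004 0.1239 0.2325] [0.1658 0.9862] [ 0.19 -0.04  1.93 -0.    1.26  0.36]
```

View pics/w2.png

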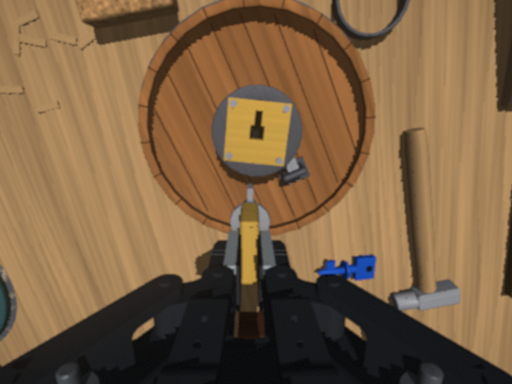

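The view shows the keyhole's round part at about (257,133) with the slot going up to (258,112). The key hangs straight in the jaws, its tip at (250,190). Next I measure both in the tool frame.

```bash
cat > kh.py <<'E'
from h import *
import sys
from scipy.optimize import minimize
# averaged pose, keyhole fit on the plate plane
P=[];Q=[]
for i in range(4):
    im,d,K,_,_=cam("wrist"); s=bot.read_state(); P.append(s["tool_pos"]); Q.append(s["tcp_rot"])
P=np.mean(P,0); M=R.from_rotvec(Q).as_matrix()
Rt=R.from_matrix(M).mean().as_matrix(); T=np.array(eyes.get_calibration("wrist")["T_tool_cam"])
Rc=Rt@T[:3,:3]; p=Rt@T[:3,3]+P
print("tcp",P.round(4),"yaw",np.degrees(np.arctan2(Rt[1,0],Rt[0,0])).round(2),"z",Rt[:,2].round(4),s["time"])
C=cloud(d,K,Rc,p); g=cv2.cvtColor(im,cv2.COLOR_BGR2GRAY); H=cv2.cvtColor(im,cv2.COLOR_BGR2HSV)
pl=((H[...,0]>15)&(H[...,0]<35)&(H[...,1]>90)&(abs(C[...,2]-.122)<.01)).astype(np.uint8)
n,l,st,ce=cv2.connectedComponentsWithStats(pl); k=1+np.argmax(st[1:,4]); pl=(l==k).astype(np.uint8)
print("plate z",np.median(C[...,2][pl>0]).round(4))
hull=cv2.convexHull(cv2.findNonZero(pl)); hm=np.zeros_like(pl); cv2.fillConvexPoly(hm,hull,1)
hm=cv2.erode(hm,np.ones((9,9)))
v,u=np.nonzero(hm); zz=.122
W=np.array([onplane(a,b,zz,K,Rc,p)[:2] for a,b in zip(u,v)])*1000
g_=g[v,u].astype(float); hi=np.median(g_); lo=np.percentile(g_,3); y=np.clip((hi-g_)/(hi-lo),0,1)
def sd(q):
    c,s_=np.cos(q[2]),np.sin(q[2]); D=W-q[:2]; a=D[:,0]*c+D[:,1]*s_; b=-D[:,0]*s_+D[:,1]*c
    f=lambda x0,x1,h: np.maximum(abs(a-(x0+x1)/2)-(x1-x0)/2,abs(b)-h)
    return np.minimum(f(-6.1,6.1,6.1),f(0,18.7,3.1))
cost=lambda q: np.sum((y-1/(1+np.exp(sd(q)/.5)))**2)
m=W[y>.6].mean(0); best=min((minimize(cost,[m[0],m[1]-4,np.radians(a)],method="Nelder-Mead",options=dict(maxiter=2000,xatol=1e-3)) for a in(60,75,90)),key=lambda r:r.fun)
q=best.x; print("keyhole",q[:2].round(1),"yaw",np.degrees(q[2]).round(1),"cost",best.fun.round(1),len(y))
kt=Rt.T@(np.array([q[0]/1000,q[1]/1000,zz])-P); print("keyhole in tool",(kt*1000).round(1))
# key bow top pixels in tool frame
Ct=(C-P)@Rt; b=(H[...,0]>15)&(H[...,0]<35)&(H[...,1]>90)&(abs(Ct[...,0])<.03)&(abs(Ct[...,1])<.012)&(abs(Ct[...,2])<.03)&(d>0)
if b.sum()>20: B=Ct[b]*1000; print("bow tool frame",len(B),B.mean(0).round(1),B.min(0).round(1),B.max(0).round(1))
bb=(abs(Ct[...,0])<.02)&(abs(Ct[...,1])<.02)&(Ct[...,2]>.03)&(Ct[...,2]<.075)&(d>0); B=Ct[bb]*1000
for a in range(30,75,5):
    k=B[(B[:,2]>=a)&(B[:,2]<a+5)]
    if len(k): print(a,len(k),k.mean(0).round(1),k.min(0).round(1),k.max(0).round(1))
print(s["wrist_force"].round(1),s["torque"].round(2))
E
python3 kh.py
```

```text
tcp [0.5014 0.1232 0.234 ] yaw 80.31 z [-1.3e-03 -5.0e-04 -1.0e+00] 5.4
plate z 0.1219
keyhole [512.9 170.4] yaw 74.5 cost 8.4 3072
keyhole in tool [ 48.6   3.6 112. ]
bow tool frame 1441 [  5.8  -1.1 -15.1] [-17.6  -7.6 -29.9] [19.1 11.9 26.7]
40 82 [12.9 -0.2 43.3] [ 7.7 -1.9 41.9] [17.8  1.6 44.7]
45 12 [16.7 -0.2 47.1] [ 9.5 -1.9 45.3] [17.5  1.6 49.5]
50 16 [14.  -0.1 52.9] [ 3.9 -2.7 50.8] [17.5  3.1 54.8]
55 11 [ 3.7  0.1 56.9] [ 3.1 -4.2 55.2] [ 5.   4.  58.7]
[ 0.   0.5 -2.2] [0.02 0.03 0.03]
```

carry_out(
  series="0.006 0.024 0 -3;0.0055 0.023 0 -2.8;0 0 -0.015 0;0 0 -0.012 0;0 0 0 0;0 0 0 0",
)

```text
time: 6.15
tool_pos: [0.5131, 0.1706, 0.2076]
tcp_rot: [-2.5, -1.903, 0.001]
wrist_force: [0.5, -0.8, -1.6]
width: 0.091
grip_force: 60.3
```

```bash
python3 kh.py; python3 look.py w3; python3 -c "
import cv2; i=cv2.imread('pics/w3.png'); cv2.imwrite('pics/w3c.png',cv2.resize(i[60:260,150:350],None,fx=3,fy=3))"
```

```text
tcp [0.5136 0.171  0.2083] yaw 74.57 z [ 8.e-04  2.e-04 -1.e+00] 6.35
plate z 0.1221
keyhole [513.  169.4] yaw 75.0 cost 217.5 3156
keyhole in tool [-1.8 -0.2 86.3]
bow tool frame 1447 [  5.7  -1.  -14.8] [-17.7  -6.4 -30. ] [18.9 11.6 29.6]
40 83 [12.7 -0.2 43.2] [ 7.7 -2.  41.5] [17.3  1.5 44.6]
45 12 [17.2 -0.2 47.4] [16.8 -2.  45.5] [17.3  1.5 48.7]
50 16 [13.8 -0.3 52.8] [ 3.1 -4.2 50.9] [17.6  3.1 55. ]
55 11 [ 3.7  0.2 56.9] [ 2.8 -4.3 55. ] [ 4.4  3.9 58.8]
[ 0.1  0.  -1.9] [0.01 0.05 0.04]
6.35 [0.5137 0.1712 0.2084] [0.2659 0.964 ] [ 0.28  0.02  1.91 -0.    1.21  0.54]
```

View pics/w3c.png

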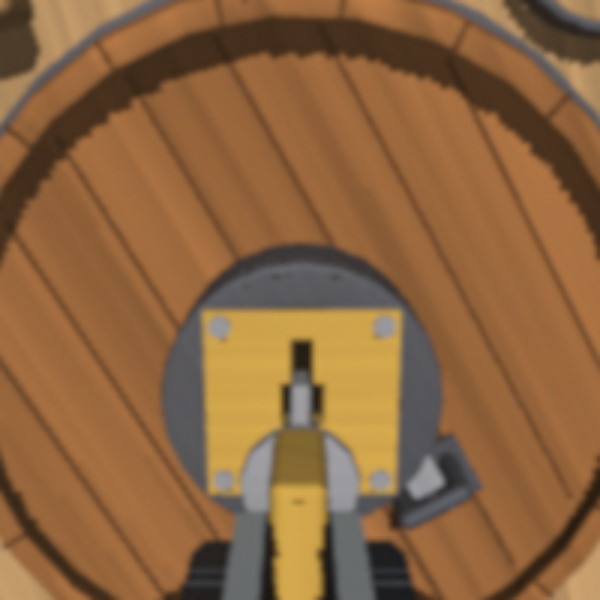

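```bash
python3 - <<'E'
s=open("kh.py").read()
s=s.replace("v,u=np.nonzero(hm)","ky=cv2.dilate((C[...,2]>.127).astype(np.uint8),np.ones((5,5))); hm[ky>0]=0\nv,u=np.nonzero(hm)")
open("kh.py","w").write(s)
E
python3 kh.py | head -4
```

```text
tcp [0.5135 0.1713 0.2081] yaw 74.6 z [ 6.e-04  1.e-04 -1.e+00] 6.6
plate z 0.1222
keyhole [513.1 170. ] yaw 74.8 cost 4.7 1861
keyhole in tool [-1.4 -0.  86.1]
```

carry_out(
  series="-0.0005 -0.0015 -0.01 0.2;0 0 -0.01 0;0 0 -0.005 0;0 0 -0.005 0;0 0 0 0",
)

```text
time: 7.22
tool_pos: [0.5125, 0.1697, 0.1772]
tcp_rot: [-2.496, -1.908, 0.001]
wrist_force: [0.1, -0.8, -1.7]
width: 0.092
grip_force: 60.4
```

carry_out(
  series="0 0 -0.003 0;0 0 -0.003 0;0 0 -0.002 0;0 0 0 0",
)

```text
time: 7.72
tool_pos: [0.5127, 0.1697, 0.1696]
tcp_rot: [-2.496, -1.908, 0.0]
wrist_force: [0.3, 0.6, -0.9]
width: 0.095
grip_force: 60.4
```

carry_out(
  series="0 0 -0.004 0;0 0 -0.004 0;0 0 -0.004 0;0 0 -0.003 0;0 0 0 0",
)

```text
time: 8.35
tool_pos: [0.5126, 0.1697, 0.1544]
tcp_rot: [-2.496, -1.908, 0.001]
wrist_force: [-0.3, -0.3, -0.8]
width: 0.097
grip_force: 60.4
```

carry_out(
  series="0 0 -0.002 0;0 0 -0.001 0;0 0 0 0",
)

```text
time: 8.72
tool_pos: [0.5128, 0.1698, 0.1517]
tcp_rot: [-2.496, -1.908, 0.0]
wrist_force: [-0.5, -0.1, -2.2]
width: 0.096
grip_force: 60.4
```

carry_out(
  series="0 0 -0.001 0;0 0 0 0",
)

```text
time: 8.98
tool_pos: [0.5131, 0.1698, 0.1514]
tcp_rot: [2.495, 1.908, 0.001]
wrist_force: [-1.3, -0.8, 2.5]
width: 0.096
grip_force: 60.8
```

carry_out(
  series="0 0 -0.0005 0;0 0 0 -4;0 0 0 -4;0 0 0 -4;0 0 0 -4;0 0 0 -4;0 0 0 -4;0 0 0 0",
)

```text
time: 9.98
tool_pos: [0.5135, 0.17, 0.1513]
tcp_rot: [2.837, 1.348, 0.003]
wrist_force: [-0.6, -2.4, 5.8]
width: 0.092
grip_force: 61.3
```

```bash
cat > st.py <<'E'
from h import *
A=[]
for i in range(3):
    eyes.read_camera("wrist"); A.append(bot.read_state())
f=lambda k:np.mean([a[k] for a in A],0)
Rt=R.from_rotvec([a["tcp_rot"] for a in A]).mean().as_matrix()
print(A[-1]["time"],f("tool_pos").round(4),"yaw",np.degrees(np.arctan2(Rt[1,0],Rt[0,0])).round(2),"F",f("wrist_force").round(2),"T",f("torque").round(3),[a["torque"][2].round(3) for a in A],"jt6",[a["joint_torque"][5].round(3) for a in A])
E
python3 st.py
```

```text
10.125 [0.5135 0.17   0.1513] yaw 50.87 F [-1.25 -0.54  5.91] T [-0.06   0.215 -0.016] [np.float64(-0.028), np.float64(-0.015), np.float64(-0.005)] jt6 [np.float64(0.037), np.float64(-0.007), np.float64(-0.016)]
```

carry_out(
  series="0 0 0 -2;0 0 0 -2;0 0 0 0",
)

```text
time: 10.5
tool_pos: [0.5135, 0.17, 0.1513]
tcp_rot: [2.882, 1.249, 0.003]
wrist_force: [-1.0, -0.4, 5.0]
width: 0.093
grip_force: 61.3
```

```bash
python3 st.py
```

```text
10.65 [0.5135 0.17   0.1513] yaw 46.88 F [-0.95  0.07  5.15] T [-0.084  0.196 -0.041] [np.float64(-0.009), np.float64(-0.087), np.float64(-0.028)] jt6 [np.float64(0.002), np.float64(-0.014), np.float64(-0.017)]
```

carry_out(
  series="0 0 0 -2;0 0 0 -2;0 0 0 0",
)

```text
time: 11.02
tool_pos: [0.5135, 0.1701, 0.1513]
tcp_rot: [2.924, 1.148, 0.003]
wrist_force: [-1.4, -0.2, 5.4]
width: 0.089
grip_force: 61.3
```

```bash
python3 st.py
```

```text
11.175 [0.5135 0.1701 0.1513] yaw 42.87 F [-0.72 -0.6   5.43] T [-0.023  0.173 -0.004] [np.float64(0.016), np.float64(0.018), np.float64(-0.046)] jt6 [np.float64(0.0), np.float64(-0.015), np.float64(-0.018)]
```

carry_out(
  series="0 0 0 -2;0 0 0 -2;0 0 0 0",
)

```text
time: 11.55
tool_pos: [0.5135, 0.1701, 0.1513]
tcp_rot: [-2.963, -1.045, -0.003]
wrist_force: [-0.4, -0.3, 6.1]
width: 0.092
grip_force: 61.3
```

```bash
python3 st.py
```

```text
11.7 [0.5135 0.1701 0.1513] yaw 38.87 F [-0.84 -0.77  4.97] T [-0.036  0.183  0.022] [np.float64(0.001), np.float64(0.039), np.float64(0.026)] jt6 [np.float64(-0.002), np.float64(-0.017), np.float64(-0.016)]
```

carry_out(
  series="0 0 0 -1.5;0 0 0 -1.5;0 0 0 0",
)

```text
time: 12.08
tool_pos: [0.5135, 0.1701, 0.1513]
tcp_rot: [-2.989, -0.967, -0.003]
wrist_force: [-0.7, 0.2, 6.3]
width: 0.093
grip_force: 61.3
```

```bash
python3 st.py
```

```text
12.225 [0.5135 0.1701 0.1513] yaw 35.87 F [-0.78 -0.56  4.97] T [ 0.     0.197 -0.003] [np.float64(-0.02), np.float64(-0.013), np.float64(0.023)] jt6 [np.float64(-0.0), np.float64(-0.011), np.float64(-0.013)]
```

carry_out(
  series="0 0 0 -2.5;0 0 0 -2.5;0 0 0 -2.5;0 0 0 0",
)

```text
time: 12.72
tool_pos: [0.5135, 0.1704, 0.1513]
tcp_rot: [-3.045, -0.769, -0.003]
wrist_force: [-0.5, 0.7, 4.7]
width: 0.096
grip_force: 61.2
```

```bash
python3 st.py
```

```text
12.875 [0.5135 0.1704 0.1513] yaw 28.37 F [-1.01  1.5   4.79] T [0.187 0.224 0.016] [np.float64(-0.014), np.float64(0.041), np.float64(0.022)] jt6 [np.float64(0.022), np.float64(0.002), np.float64(-0.001)]
```

carry_out(
  series="0 0 0 -2;0 0 0 -2;0 0 0 0",
)

```text
time: 13.25
tool_pos: [0.5135, 0.1705, 0.1513]
tcp_rot: [-3.07, -0.662, -0.003]
wrist_force: [-0.1, 0.6, 4.6]
width: 0.095
grip_force: 61.2
```

```bash
python3 st.py
```

```text
13.4 [0.5135 0.1705 0.1513] yaw 24.37 F [-0.78  0.78  4.96] T [ 0.253  0.209 -0.027] [np.float64(-0.018), np.float64(-0.047), np.float64(-0.017)] jt6 [np.float64(0.017), np.float64(0.001), np.float64(-0.002)]
```

carry_out(
  series="0 0 0 -1.5;0 0 0 -1.5;0 0 0 -1;0 0 0 0",
)

```text
time: 13.9
tool_pos: [0.5135, 0.1706, 0.1513]
tcp_rot: [-3.091, -0.555, -0.003]
wrist_force: [-1.1, 1.3, 6.2]
width: 0.092
grip_force: 61.2
```

```bash
python3 st.py
```

```text
14.05 [0.5135 0.1706 0.1513] yaw 20.36 F [-1.24  1.19  5.41] T [ 0.294  0.175 -0.004] [np.float64(0.002), np.float64(-0.03), np.float64(0.015)] jt6 [np.float64(0.016), np.float64(0.009), np.float64(0.008)]
```

carry_out(
  series="0 0 0 -1.5;0 0 0 -1.5;0 0 0 0",
)

```text
time: 14.42
tool_pos: [0.5136, 0.1706, 0.1513]
tcp_rot: [-3.104, -0.474, -0.003]
wrist_force: [-0.5, 1.0, 5.7]
width: 0.096
grip_force: 61.2
```

```bash
python3 st.py
```

```text
14.575 [0.5136 0.1706 0.1513] yaw 17.36 F [-0.78  1.67  4.96] T [0.335 0.151 0.006] [np.float64(0.05), np.float64(-0.005), np.float64(-0.027)] jt6 [np.float64(0.01), np.float64(-0.001), np.float64(-0.003)]
```

carry_out(
  series="0 0 0 -1;0 0 0 -1;0 0 0 0",
)

```text
time: 14.95
tool_pos: [0.5136, 0.1707, 0.1513]
tcp_rot: [-3.112, -0.419, -0.004]
wrist_force: [-0.4, 1.4, 4.6]
width: 0.089
grip_force: 61.2
```

```bash
python3 st.py
```

```text
15.1 [0.5136 0.1707 0.1513] yaw 15.35 F [-0.86  2.02  4.69] T [0.353 0.13  0.022] [np.float64(0.008), np.float64(0.038), np.float64(0.02)] jt6 [np.float64(0.024), np.float64(0.017), np.float64(0.016)]
```

carry_out(
  series="0 0 0 -1;0 0 0 -1;0 0 0 0",
)

```text
time: 15.48
tool_pos: [0.5136, 0.1707, 0.1513]
tcp_rot: [-3.119, -0.365, -0.004]
wrist_force: [-1.4, 3.0, 5.8]
width: 0.091
grip_force: 61.2
```

```bash
python3 st.py
```

```text
15.625 [0.5136 0.1707 0.1513] yaw 13.35 F [-0.35  1.77  4.6 ] T [0.434 0.103 0.043] [np.float64(0.002), np.float64(0.079), np.float64(0.048)] jt6 [np.float64(0.037), np.float64(0.03), np.float64(0.029)]
```

carry_out(
  series="0 0 0 -1;0 0 0 -1;0 0 0 0",
)

```text
time: 16.0
tool_pos: [0.5137, 0.1708, 0.1513]
tcp_rot: [-3.124, -0.31, -0.004]
wrist_force: [-0.8, 1.9, 4.4]
width: 0.095
grip_force: 61.2
```

```bash
python3 st.py
```

```text
16.15 [0.5137 0.1708 0.1513] yaw 11.35 F [-0.41  2.45  5.33] T [0.439 0.048 0.02 ] [np.float64(0.076), np.float64(-0.006), np.float64(-0.009)] jt6 [np.float64(0.044), np.float64(0.037), np.float64(0.035)]
```

carry_out(
  series="0 0 0 -1;0 0 0 -1;0 0 0 0",
)

```text
time: 16.52
tool_pos: [0.5137, 0.1708, 0.1513]
tcp_rot: [-3.129, -0.255, -0.004]
wrist_force: [-0.6, 3.1, 5.0]
width: 0.092
grip_force: 61.2
```

```bash
python3 st.py
```

```text
16.675 [0.5137 0.1708 0.1513] yaw 9.33 F [-0.27  2.64  4.76] T [0.518 0.003 0.052] [np.float64(0.041), np.float64(0.071), np.float64(0.043)] jt6 [np.float64(0.049), np.float64(0.041), np.float64(0.04)]
```

```bash
python3 look.py w4; python3 - <<'E'
import cv2,numpy as np
i=cv2.imread('pics/w4.png'); a=cv2.resize(i[60:300,130:390],None,fx=2.2,fy=2.2)
from h import *
# rectified top-down view at z=0.105 of lock region, w2 and w4 side by side
out=[]
for n in("w2","w4"):
    z=np.load(n+".npz"); K,Rc,p=z["K"],z["Rc"],z["p"]
    yy,xx=np.mgrid[.215:.095:-.0005,.46:.58:.0005]
    P=np.stack([xx,yy,np.full_like(xx,.110)],-1); q=(P-p)@Rc
    out.append(cv2.remap(z["im"],(K[0,0]*q[...,0]/q[...,2]+K[0,2]).astype(np.float32),(K[1,1]*q[...,1]/q[...,2]+K[1,2]).astype(np.float32),cv2.INTER_LINEAR))
cv2.imwrite("pics/r4.png",cv2.resize(np.hstack(out),None,fx=1.6,fy=1.6))
E
```

```text
16.675 [0.5137 0.1708 0.1513] [0.9868 0.1621] [0.27 0.07 1.97 0.   1.1  1.68]
```

View pics/r4.png

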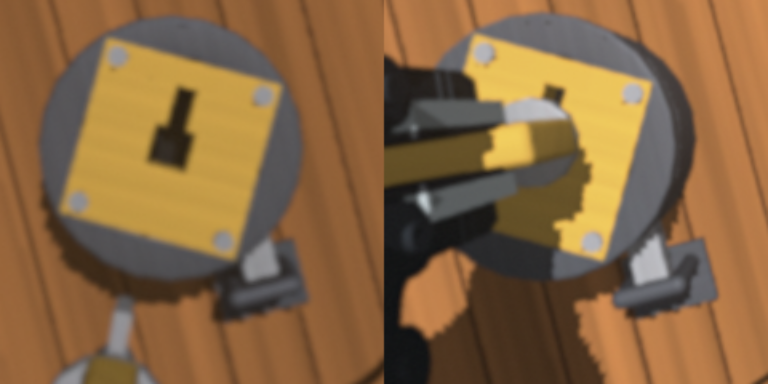

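The bolt at (650,265) has slid out a few mm further than before (left, (262,260)). It is still moving, so I carry on by feel.

carry_out(
  series="0 0 0 -1;0 0 0 -1;0 0 0 0",
)

```text
time: 17.1
tool_pos: [0.5138, 0.1708, 0.1513]
tcp_rot: [-3.133, -0.2, -0.004]
wrist_force: [0.2, 3.2, 4.9]
width: 0.094
grip_force: 61.2
```

```bash
python3 st.py
```

```text
17.25 [0.5138 0.1708 0.1513] yaw 7.32 F [0.16 2.47 4.81] T [ 0.55  -0.012  0.051] [np.float64(0.071), np.float64(0.078), np.float64(0.003)] jt6 [np.float64(0.052), np.float64(0.044), np.float64(0.043)]
```

carry_out(
  series="0 0 0 -1;0 0 0 -1;0 0 0 0",
)

```text
time: 17.62
tool_pos: [0.5139, 0.1708, 0.1513]
tcp_rot: [-3.136, -0.145, -0.004]
wrist_force: [0.7, 3.7, 5.0]
width: 0.091
grip_force: 61.2
```

```bash
python3 st.py
```

```text
17.775 [0.5139 0.1708 0.1513] yaw 5.32 F [0.57 3.16 5.26] T [ 0.581 -0.05   0.037] [np.float64(0.014), np.float64(0.076), np.float64(0.021)] jt6 [np.float64(0.054), np.float64(0.047), np.float64(0.046)]
```

carry_out(
  series="0 0 0 -1;0 0 0 -1;0 0 0 0",
)

```text
time: 18.15
tool_pos: [0.514, 0.1708, 0.1513]
tcp_rot: [-3.138, -0.091, -0.005]
wrist_force: [1.0, 2.7, 5.4]
width: 0.088
grip_force: 61.2
```

```bash
python3 st.py
```

```text
18.3 [0.514  0.1708 0.1513] yaw 3.31 F [1.08 2.67 5.13] T [ 0.629 -0.089  0.05 ] [np.float64(0.079), np.float64(0.041), np.float64(0.03)] jt6 [np.float64(0.055), np.float64(0.048), np.float64(0.047)]
```

carry_out(
  series="0 0 0 -1;0 0 0 -1;0 0 0 0",
)

```text
time: 18.68
tool_pos: [0.514, 0.1708, 0.1513]
tcp_rot: [-3.139, -0.036, -0.005]
wrist_force: [1.0, 3.0, 5.9]
width: 0.092
grip_force: 61.2
```

```bash
python3 st.py
```

```text
18.825 [0.514  0.1707 0.1513] yaw 1.31 F [0.91 2.77 5.17] T [ 0.603 -0.14   0.041] [np.float64(0.032), np.float64(0.087), np.float64(0.005)] jt6 [np.float64(0.058), np.float64(0.05), np.float64(0.049)]
```

carry_out(
  series="0 0 0 -1;0 0 0 -1;0 0 0 0",
)

```text
time: 19.2
tool_pos: [0.5141, 0.1707, 0.1513]
tcp_rot: [-3.14, 0.019, -0.005]
wrist_force: [1.4, 2.3, 5.3]
width: 0.093
grip_force: 61.2
```

```bash
python3 st.py
```

```text
19.35 [0.5141 0.1707 0.1513] yaw -0.69 F [0.93 2.83 4.54] T [ 0.585 -0.146  0.061] [np.float64(0.065), np.float64(0.058), np.float64(0.061)] jt6 [np.float64(0.059), np.float64(0.051), np.float64(0.05)]
```

carry_out(
  series="0 0 0 -1;0 0 0 -1;0 0 0 0",
)

```text
time: 19.73
tool_pos: [0.5141, 0.1707, 0.1513]
tcp_rot: [-3.139, 0.074, -0.005]
wrist_force: [1.6, 2.1, 5.0]
width: 0.093
grip_force: 61.2
```

```bash
python3 st.py
```

```text
19.875 [0.5141 0.1707 0.1513] yaw -2.69 F [1.07 2.77 5.03] T [ 0.583 -0.213  0.043] [np.float64(0.035), np.float64(0.042), np.float64(0.051)] jt6 [np.float64(0.06), np.float64(0.052), np.float64(0.051)]
```

carry_out(
  series="0 0 0 -1;0 0 0 -1;0 0 0 0",
)

```text
time: 20.25
tool_pos: [0.5141, 0.1706, 0.1513]
tcp_rot: [-3.137, 0.129, -0.005]
wrist_force: [1.7, 3.4, 5.3]
width: 0.093
grip_force: 61.2
```

```bash
python3 st.py
```

```text
20.4 [0.5141 0.1706 0.1513] yaw -4.68 F [0.94 2.75 4.71] T [ 0.587 -0.175  0.036] [np.float64(0.051), np.float64(0.037), np.float64(0.019)] jt6 [np.float64(0.06), np.float64(0.052), np.float64(0.051)]
```

carry_out(
  series="0 0 0 -1;0 0 0 -1;0 0 0 0",
)

```text
time: 20.78
tool_pos: [0.5141, 0.1706, 0.1514]
tcp_rot: [-3.134, 0.183, -0.005]
wrist_force: [0.9, 3.0, 5.0]
width: 0.092
grip_force: 61.2
```

```bash
python3 st.py
```

```text
20.925 [0.5141 0.1706 0.1514] yaw -6.68 F [1.25 2.9  5.01] T [ 0.575 -0.219  0.121] [np.float64(0.141), np.float64(0.099), np.float64(0.125)] jt6 [np.float64(0.096), np.float64(0.089), np.float64(0.087)]
```

carry_out(
  series="0 0 0 -1;0 0 0 -0.5;0 0 0 0",
)

```text
time: 21.3
tool_pos: [0.5142, 0.1708, 0.1514]
tcp_rot: [-3.131, 0.224, -0.005]
wrist_force: [1.4, 2.1, 4.5]
width: 0.1
grip_force: 61.2
```

```bash
python3 st.py
```

```text
21.45 [0.5141 0.1708 0.1514] yaw -8.18 F [0.96 3.43 5.09] T [ 0.681 -0.186  0.106] [np.float64(0.082), np.float64(0.148), np.float64(0.087)] jt6 [np.float64(0.117), np.float64(0.113), np.float64(0.113)]
```

carry_out(
  series="0 0 0 -1;0 0 0 -0.5;0 0 0 0;0 0 0 0",
)

```text
time: 21.95
tool_pos: [0.5142, 0.1709, 0.1514]
tcp_rot: [-3.128, 0.265, -0.005]
wrist_force: [0.5, 3.8, 5.1]
width: 0.093
grip_force: 61.2
```

```bash
python3 st.py
```

```text
22.1 [0.5142 0.1708 0.1514] yaw -9.68 F [1.03 2.92 4.5 ] T [ 0.755 -0.198  0.116] [np.float64(0.058), np.float64(0.156), np.float64(0.133)] jt6 [np.float64(0.143), np.float64(0.143), np.float64(0.143)]
```

carry_out(
  series="0 0 0 3;0 0 0 5;0 0 0 6;0 0 0 6;0 0 0 6;0 0 0 6;0 0 0 6;0 0 0 6;0 0 0 6;0 0 0 6;0 0 0 6;0 0 0 6;0 0 0 5;0 0 0 4;0 0 0 3;0 0 0 2;0 0 0 0",
)

```text
time: 24.22
tool_pos: [0.5136, 0.1701, 0.1513]
tcp_rot: [2.536, 1.854, 0.003]
wrist_force: [0.5, 1.9, 6.1]
width: 0.096
grip_force: 61.4
```

```bash
python3 st.py; python3 - <<'E'
from h import *
for n in("w3","now"):
    if n=="now": im,d,K,_,_=cam("wrist")
    else: z=np.load("w3.npz"); im,d,K=z["im"],z["d"],z["K"]
    T=np.array(eyes.get_calibration("wrist")["T_tool_cam"]); C=cloud(d,K,T[:3,:3],T[:3,3])*1000; H=cv2.cvtColor(im,cv2.COLOR_BGR2HSV)
    b=(H[...,0]>15)&(H[...,0]<35)&(H[...,1]>90)&(abs(C[...,0])<25)&(abs(C[...,1])<15)&(C[...,2]>-26)&(C[...,2]<-14)
    B=C[b]; print(n,len(B),B.mean(0).round(2),cv2.minAreaRect(B[:,:2].astype(np.float32)),np.polyfit(B[:,0],B[:,1],1).round(3))
E
```

```text
24.375 [0.5136 0.1701 0.1513] yaw 72.32 F [0.01 1.19 6.42] T [ 0.291  0.094 -0.01 ] [np.float64(0.008), np.float64(-0.029), np.float64(-0.01)] jt6 [np.float64(-0.002), np.float64(0.012), np.float64(0.015)]
w3 1118 [  2.6   -1.09 -17.67] ((0.6996212005615234, -1.1302685737609863), (10.018974304199219, 35.8051872253418), 89.1723403930664) [-0.009 -1.068]
now 1142 [  2.79  -0.95 -17.71] ((0.7137670516967773, -1.1902790069580078), (31.568252563476562, 29.400299072265625), 41.91169357299805) [ 0.    -0.953]
```

carry_out(
  series="0 0 0 1.4;0 0 0 1;0 0 0.001 0;0 0 0.002 0;0 0 0.003 0;0 0 0.003 0;0 0 0 0",
)

```text
time: 25.3
tool_pos: [0.5126, 0.1697, 0.1593]
tcp_rot: [-2.497, -1.906, 0.001]
wrist_force: [0.6, -0.5, -1.9]
width: 0.094
grip_force: 60.4
```

```bash
python3 st.py
```

```text
25.45 [0.5126 0.1698 0.1592] yaw 74.69 F [ 0.24 -0.4  -1.44] T [-0.017 -0.039 -0.018] [np.float64(-0.009), np.float64(-0.015), np.float64(-0.03)] jt6 [np.float64(-0.003), np.float64(-0.003), np.float64(-0.002)]
```

carry_out(
  series="0 0 0.006 0;0 0 0.008 0;0 0 0.01 0;0 0 0.015 0;0 0 0.02 0;0 0 0.02 0;0 0 0 0;0 0 0 0",
)

```text
time: 26.45
tool_pos: [0.5126, 0.1697, 0.2382]
tcp_rot: [-2.498, -1.906, 0.0]
wrist_force: [-0.2, 0.6, -1.6]
width: 0.09
grip_force: 60.4
```

```bash
python3 kh.py; python3 look.py w5; python3 - <<'E'
from h import *
im,d,K,Rc,p=cam("top"); cv2.imwrite("pics/top5.png",im)
z0=np.load("top.npz")["im"]
cv2.imwrite("pics/c5.png",np.hstack([cv2.resize(i[165:230,165:230],(390,390),interpolation=cv2.INTER_CUBIC) for i in(z0,im)]))
E
```

```text
tcp [0.5121 0.1696 0.2372] yaw 74.69 z [-1.8e-03 -5.0e-04 -1.0e+00] 26.65
plate z 0.1223
keyhole [513.1 169.9] yaw 74.8 cost 6.1 2075
keyhole in tool [  0.7   1.  115.2]
bow tool frame 1447 [  5.7  -1.1 -14.9] [-17.5  -6.4 -30. ] [18.8  9.7 28.4]
40 82 [12.6 -0.3 43.2] [ 7.8 -2.  41.7] [17.5  1.5 44.8]
45 13 [17.2 -0.2 47. ] [16.7 -2.  45.2] [17.4  1.5 49.7]
50 15 [14.5  0.  52.8] [ 3.5 -2.7 50.5] [17.4  3.1 54.3]
55 12 [ 3.6 -0.2 56.9] [ 2.4 -4.3 55.2] [ 4.5  4.  59.1]
[-0.6  0.  -1.9] [ 0.01  0.   -0.03]
26.65 [0.5121 0.1696 0.2371] [0.2639 0.9645] [ 0.27 -0.    1.87 -0.    1.27  0.54]
```

View pics/c5.png

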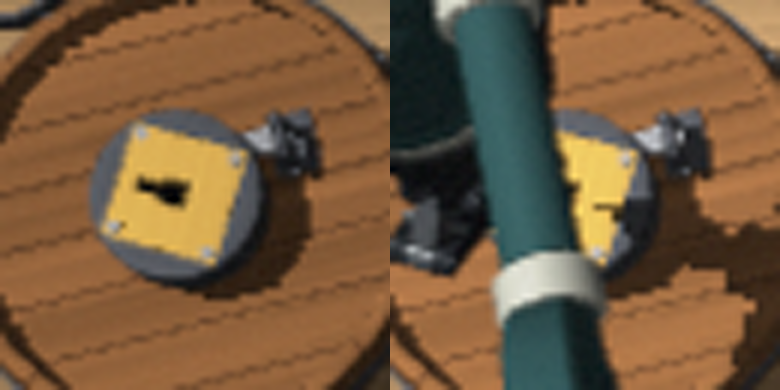

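The bolt by the case (right picture, about (655,140)) reaches further into its staple than at the start (left, (262,138)). I'll check the throw in the close wrist view.

```bash
python3 - <<'E'
from h import *
out=[]
for n in("w2","w5"):
    z=np.load(n+".npz"); K,Rc,p=z["K"],z["Rc"],z["p"]
    a=np.linspace(.03,.075,270); b=np.linspace(-.02,.02,240)
    th=np.radians(-75.2); A,B=np.meshgrid(a,b)
    P=np.stack([.513+A*np.cos(th)-B*np.sin(th),.170+A*np.sin(th)+B*np.cos(th),np.full_like(A,.110)],-1); q=(P-p)@Rc
    m=cv2.remap(z["im"],(K[0,0]*q[...,0]/q[...,2]+K[0,2]).astype(np.float32),(K[1,1]*q[...,1]/q[...,2]+K[1,2]).astype(np.float32),cv2.INTER_LINEAR)
    out.append(m)
cv2.imwrite("pics/r5.png",cv2.resize(np.vstack(out),None,fx=1.2,fy=1.2))
E
```

```text
(no output)
```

View pics/r5.png

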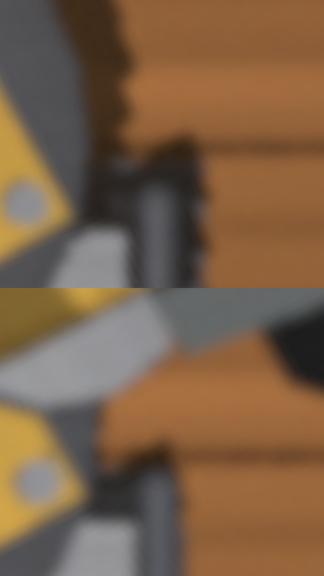

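Before, there was a gap between the bolt end and the staple post. Now the bolt (110,550) runs under the post, so it is thrown. Back to the well.

carry_out(
  series="-0.0058 -0.0476 0 0.8;-0.0058 -0.0476 0 0.8;-0.0058 -0.0476 0 0.8;-0.0058 -0.0476 0 0.8;-0.0058 -0.0476 0 0.8;-0.0058 -0.0476 0 0.8;-0.0058 -0.0476 0 0.8;0 0 0 0;0 0 0 0",
)

```text
time: 27.88
tool_pos: [0.472, -0.1632, 0.2379]
tcp_rot: [-2.402, -2.024, -0.0]
wrist_force: [-0.0, 0.1, -1.2]
width: 0.095
grip_force: 60.4
```

```bash
python3 st.py; python3 look.py w6
```

```text
28.025 [ 0.4722 -0.1625  0.2381] yaw 80.34 F [ 0.47  0.02 -1.41] T [-0.     0.001  0.003] [np.float64(-0.01), np.float64(0.029), np.float64(-0.009)] jt6 [np.float64(0.002), np.float64(0.004), np.float64(0.004)]
28.025 [ 0.4723 -0.1623  0.2381] [0.1671 0.9859] [-0.38 -0.08  1.95  0.    1.27 -0.21]
```

View pics/w6.png

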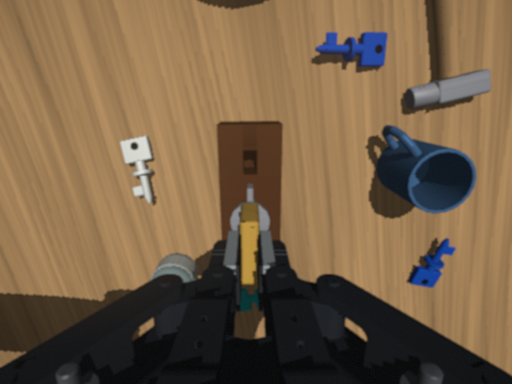

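The empty slot shows at (251,150–175), straight ahead of the key tip at (250,188). I'll check its position, then lower.

```bash
python3 - <<'E'
from h import *
z=np.load("w6.npz"); im,K,Rc,p=z["im"],z["K"],z["Rc"],z["p"]
p=p+np.array([.4722-.4723,-.1630+.1623,0])
g=cv2.cvtColor(im,cv2.COLOR_BGR2GRAY)[140:185,225:278]; 
w=(g<28+0*g).astype(np.uint8); 
print(np.percentile(g,[2,10,50]))
t=(np.percentile(g,2)+np.median(g))/2; n,l,st,ce=cv2.connectedComponentsWithStats((g<t).astype(np.uint8)); k=1+np.argmax(st[1:,4]); print(st[k],ce[k])
x,y,ww,hh,_=st[k]
for a,b in((x+ww/2,y),(x+ww/2,y+hh),(x,y+hh/2),(x+ww,y+hh/2)): print(onplane(a+225-.5,b+140-.5,.05,K,Rc,p).round(4))
E
```

```text
[31. 43. 61.]
[ 18  10  14  24 257] [25.20622568 20.78599222]
[ 0.4748 -0.1428  0.05  ]
[ 0.4701 -0.1707  0.05  ]
[ 0.4645 -0.1553  0.05  ]
[ 0.4805 -0.158   0.05  ]
```

carry_out(
  series="0 0 -0.04 0;0 0 -0.04 0;0 0 -0.03 0;0 0 -0.015 0;0 0 0 0",
)

```text
time: 28.7
tool_pos: [0.4717, -0.1626, 0.1125]
tcp_rot: [-2.399, -2.026, 0.002]
wrist_force: [-1.6, -0.3, -1.7]
width: 0.091
grip_force: 60.4
```

carry_out(
  series="0 0 -0.01 0;0 0 -0.01 0;0 0 -0.007 0;0 0 -0.004 0;0 0 0 0",
)

```text
time: 29.32
tool_pos: [0.4719, -0.1633, 0.0819]
tcp_rot: [-2.401, -2.025, 0.001]
wrist_force: [-0.9, -0.2, -2.3]
width: 0.092
grip_force: 60.4
```

carry_out(
  series="0 0 -0.0015 0;0 0 -0.001 0;0 0 0 0",
)

```text
time: 29.7
tool_pos: [0.4722, -0.1634, 0.0799]
tcp_rot: [2.401, 2.025, 0.0]
wrist_force: [0.4, 0.5, -1.7]
width: 0.092
grip_force: 60.4
```

carry_out(
  series="0 0 0 0;0 0 0 0;0 0 0 0;0 0 0 0;0 0 0 0;0 0 0 0",
  jaw=1,
)

```text
time: 30.45
tool_pos: [0.4722, -0.1634, 0.0798]
tcp_rot: [-2.401, -2.026, 0.0]
wrist_force: [-0.7, -0.3, -0.8]
width: 0.999
grip_force: 0.0
```

carry_out(
  series="0 0 0.02 0;0 0 0.04 0;0 0 0.04 0;0 0 0.044 0;0 0 0 0;0 0 0 0",
)

```text
time: 31.2
tool_pos: [0.4719, -0.1633, 0.2234]
tcp_rot: [-2.401, -2.025, 0.0]
wrist_force: [-0.1, 0.4, -0.1]
width: 0.999
grip_force: 0.0
```

```bash
python3 look.py w7
```

```text
31.2 [ 0.4719 -0.1633  0.2234] [0.1686 0.9857] [-0.38 -0.07  1.97 -0.    1.24 -0.21]
brass 355 [ 0.4722 -0.1622  0.097 ]
((472.19451904296875, -162.6356658935547), (35.46465301513672, 8.907154083251953), 80.18805694580078)
red 318 [ 0.4612 -0.2329  0.0968]
((461.0613098144531, -233.97206115722656), (36.40842819213867, 9.529539108276367), 80.62077331542969)
```

View pics/w7.png

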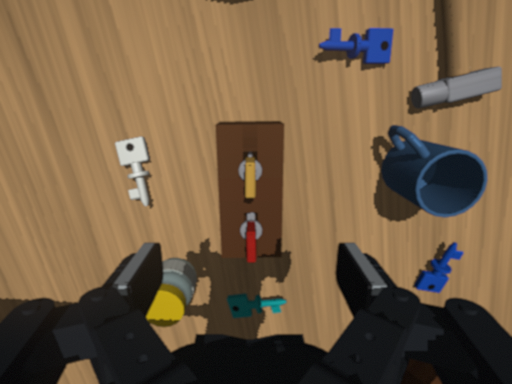

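The brass key hangs upright in its own well at (250,175), matching its start pose within a millimetre. Nothing else has moved.

```bash
python3 -c "
from workcell import bot
print(bot.finish_job())"
```

```text
the job is handed in; nothing more can be done
None
```

I turned the brass-bowed key to its stop to throw the bolt, turned it back, drew it out and hung it in its own well again. I handed the job in at about 31 s; no verdict came back. I judged the full throw by feel (about 9–10 N at the stop) and from the camera view.

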